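# Open the tight bobbin jar in its brace

## Task

Stand the red-capped bobbin jar, cap still on, upright and fully home in the square pocket of the metal brace, because its cap is tight and the jar would otherwise spin. Then unscrew the red cap (anticlockwise from above) until its threads let go, with the jar staying home in the brace, lift it straight off and finish still holding it in the gripper, level, centred over the jar and clear of it, about 2 cm above its mouth. Leave the blue-capped jar and all the other things where they stand.

Things in the scene. Friction and masses are not known exactly. Their poses are not given: they have to be found in the camera images.
- jar: square clear glass jar of amber, red and maroon thread bobbins, the one with the RED cap; body 56 x 56 x 60 mm, round shoulder (radius 28 to 23 mm) up to 72 mm, neck of radius 22.5 mm; with its cap on 99 mm tall; about 0.4 kg; loose. Origin: centre of its base, z up, x and y square to its flat sides (any quarter turn fits the brace). It may be lifted by its cap
- jar_mouth (a point): centre of the red-capped jar's mouth, 93 mm above the jar's base, z up
- cap: red ribbed plastic screw cap of that jar, 59 mm across, 20 mm tall, 50 g, loose but screwed on. Origin: centre of its underside (the open end), z up; screwed on, it lies about 79 mm above the jar's base, its top 20 mm higher. A springy seal pushes it up with 5 to 11 N, so it needs some 0.2 to 0.6 N m to turn. Its 17 mm deep skirt must be lifted clear of the neck
- cap_thread (a point): centre of the red cap, 10 mm above its underside, on the screw axis. Turned anticlockwise seen from above, the cap may rise 1 to 3 mm (it also turns freely at constant height) and the threads let go 45 to 63 degrees from the starting place: stop at about 72 degrees; past some 85 degrees the next thread is met. Pulled before that, the cap lifts the jar
- brace: fixed aluminium block, 100 x 100 mm and 32 mm high, screwed to the table, with a square pocket 59 x 59 mm (3 mm chamfer at its mouth) in its middle, 26 mm deep, its floor 6 mm above the table. Origin: centre of the block's underside, on the pocket's axis; x and y square to the pocket's sides. A jar fully home has its base 6 mm above the table and can turn only about 3 degrees
- blue_jar: bystander: a like jar of teal bobbins with a BLUE cap, same sizes, origin at the centre of its base
- cone_teal: bystander: standing teal thread cone, 68 mm across, 126 mm tall, origin at its base
- cone_maroon: bystander: standing maroon thread cone on a red core, 68 mm across, 126 mm tall, origin at its base
- spool_amber: bystander: standing amber spool, 34 mm across, 45 mm tall, origin at its base
- spool_grey: bystander: standing grey spool, 38 mm across, 50 mm tall, origin at its base
- pin_tin: bystander: round steel pin tin with green lid, 74 mm across, 26 mm tall, origin at its base
- snips: bystander: thread snips lying flat, 130 mm long, 10 mm high, origin near their middle
Not all that is in view belongs to the job. Leave any green look-alike of the jar alone. There is more than one size of the brace; the job needs the larger.

How it is judged (in metres and radians):
On the way, in this order (a step that is already met when the one before it is completed fails the run):
1. the jar stands fully home in the brace with its cap still screwed on (z of jar in the frame of brace below 0.009 m and horizontal distance between jar and brace below 0.004 m and angle between jar's own z axis and vertical below 0.08 rad and z of cap in the frame of jar below 0.0825 m), for 0.2 s.
2. the cap's threads have let go and it has risen, the jar still home in the brace (z of jar in the frame of brace below 0.009 m and horizontal distance between jar and brace below 0.004 m and angle between jar's own z axis and vertical below 0.08 rad and z of cap in the frame of jar above 0.0855 m and horizontal distance between cap and jar below 0.012 m), for 0.05 s.
At the end, for the whole second after the job is handed in: The jar stands upright in the brace's pocket (base within 3 mm of the floor, within 4 mm of the axis); the cap is gripped by the fingers, at rest, level within 0.2 rad, its underside 4 to 45 mm above the jar's mouth and within 18 mm of its axis, touching the jar nowhere (z of jar in the frame of brace below 0.009 m and horizontal distance between jar and brace below 0.004 m and angle between jar's own z axis and vertical below 0.08 rad and z of cap in the frame of jar_mouth between 0.004 and 0.045 m and horizontal distance between cap and jar_mouth below 0.018 m and angle between cap's own z axis and vertical below 0.2 rad and contact force between cap and the fingers above 2 N and contact force between cap and jar below 0.1 N and linear speed of each of cap, jar below 0.02 m/s); the arm keeps its last pose, push and grip.
It fails at once if a bystander was moved more than 20 mm (distance of any of blue_jar, cone_teal, cone_maroon, spool_amber, spool_grey, pin_tin, snips from where it was at the start of the episode above 0.02 m).
It fails at once if the jar was tipped over (angle between jar's own z axis and vertical above 0.6 rad).
It also fails if it takes over 58 s, if anything falls off the work surface, if the arm or the gripper's body presses on something with over 40 N, if the wrist force passes 120 N, or if a joint passes its speed limit or range.

## Robot

A 6-joint arm with a two-finger parallel gripper is mounted at the origin on the work surface. World frame = base frame: x ahead of the robot, y to its left, z up, the work surface at z = 0. Lengths are in mm, angles in rad, forces in N, time in s.
With the tool pointing down it reaches from about 250 to 725 mm from the base axis. Payload 4 kg.
Tool frame: the origin (TCP) lies between the finger pads; the fingertips stand 25 mm ahead of it and the grasp point (between the pads) lies 6 mm ahead of it; z points along the fingers, y is the line along which they close (so a half turn about z gives the same grasp; the last joint's range is limited). The gripper opens to 85 mm and grips with 20 to 120 N. Pads are 22 mm wide; open, the fingers measure 114 mm over their backs; the gripper's body (76 mm by 85 mm) begins 54 mm behind the grasp point. The pads swing forward as they close: fully open they stand 13 mm farther back than shut.
Start: joints at [-1.147, 0.241, 0.005, 1.335, 0, 1.571], TCP at [205.612, -455.767, 256.306] pointing down, gripper open.
Joint ranges: [-2.72, 2.72], [-1.05, 1.87], [-1.09, 1.28], [-1.99, 2.15], [-1.42, 1.44], [-3.14, 3.14]. Speed limits (rad/s): [2.79, 2.79, 3.14, 3.14, 3.14, 3.14].

## Interface

Orientations are given as a unit quaternion [x, y, z, w].
In Python, from rig import sensors, optics, env gives the robot as it stands.
- The arm moves only by the tool servo_tool, never from a script. Its argument "steps" is a list that holds one entry, the list of rows, each a list of 5 numbers: the gripper command: -1 is shut, 1 is fully open, values between are in proportion, then the shift along the tool's x, y, z in units of 40 mm (1.0 is 40 mm), then the turn about the tool's z in units of 5 degrees (1.0 is 5 degrees). In form: [[[grip, tx, ty, tz, spin], ...]]. A call has 1 to 20 rows; each row shifts and turns the commanded pose from where the row before left it, along the tool's axes as they then stand; what a row does not reach is not made up. A row lasts 1/12 s, in which the tool goes at most 41.7 mm and 7.16 degrees, less where a joint would pass 70% of its speed; a pose out of reach is approached as far as the arm can. A call is refused whole if a number of a shift passes 1 or a number of a turn 1, either way. A call with a gripper value outside its range is refused whole. The fingers move at their own pace and stop on an object; the grip force is fixed at half the most. Time passes only in rows, so rows that do not move let the fingers close. It gives the time, the measured TCP pose, the force, the opening and the grip force at its end, in the units of the state.
- sensors.observe(): the state, without advancing time (a new reading comes with each control period).
- optics.get_image(name): name is "side" or "top" or "wrist"; returns a dict with "image" (480x640x3 uint8, red, green, blue), "K" (3x3 intrinsics, pixels), "R" (3x3) and "t" (3): a world point X has camera coordinates R X + t; the wrist camera has in their place "hand_eye" (4x4, takes a point from camera to tool coordinates, whose origin is the TCP and whose axes are the flange's). Camera axes: x right, y down, z forward; pixel columns grow to the right and rows downward; lengths in mm; the calibration is good to about 2 mm. The wrist camera is an equidistant fisheye: a pixel r from the principal point sees the ray r / f radians off the axis. A picture is of the moment at which its call begins: read the wrist's pose just before it. There is no depth.
- env.sign_off(): hands the job in; it is judged then, once.
The state is a dict: "t": time; "joints": joint angles; "dq": joint speeds; "joint_torque": joint torques, N m; "tcp_pos": TCP position; "tool_rot": TCP orientation; "wrist_force": force on the tool from outside, world axes, zero at the start; "ft_torque": the same for the moment, N m; "grip_width": finger opening in mm; "grasp_force": force on a finger pad.
Only numpy, scipy, OpenCV 4.12 (cv2) and the standard library are available. Lean on these libraries where they do the work, as an engineer would, in place of code of your own. Each camera call takes 0.05 s, during which the arm holds its last target. There are 200 camera calls.

## Working session

There is one attempt and no reset: what is moved stays moved. The work goes in short steps, Python scripts to look and compute and a tool call to move; the robot and the scene stay as the last step left them, time stands still between calls to the robot, and variables do not carry over. Pictures are saved under pics/ and viewed, at most 11 in all, crops included, and the job is handed in when it is done.

Besides the shell and the picture viewer there is one more tool, called after "Emit:" as a command line: name --argument value ..., lists and objects as JSON in quotes. servo_tool: Moves the arm, as the interface text tells. Its arguments: {"type":"object","properties":{"steps":{"type":"array"}},"required":["steps"]}

```bash
mkdir -p pics
cat > h.py <<'E'
import numpy as np, cv2
from rig import sensors, optics, env
def snap(n,f):
    s=sensors.observe(); d=optics.get_image(n); cv2.imwrite(f'pics/{f}.png',d['image'][:,:,::-1]); np.save(f'pics/{f}.npy',dict(d=d,s=s),allow_pickle=True); return d,s
def load(f):
    o=np.load(f'pics/{f}.npy',allow_pickle=True).item(); return o['d'],o['s']
def cast(d,u,v,z):
    K,R,t=map(np.array,(d['K'],d['R'],d['t'])); r=R.T@np.linalg.solve(K,[u,v,1]); c=-R.T@t; return c+r*(z-c[2])/r[2]
E
python3 - <<'E'
from h import *
for n in('top','side'):
    d,s=snap(n,n+'0'); print(n,d['K'],-np.array(d['R']).T@d['t'])
print(s)
E
```

```text
top [[566.96642073   0.         324.79385614]
 [  0.         566.96642073 240.17901628]
 [  0.           0.           1.        ]] [ 340.89241334    5.27471947 1244.20107168]
side [[470.67822297   0.         315.6490705 ]
 [  0.         470.67822297 236.9976449 ]
 [  0.           0.           1.        ]] [ 560.35449383 -920.82243292  617.47170231]
{'t': 0.05, 'joints': array([-1.14697543e+00,  2.41414861e-01,  3.69514907e-03,  1.33521116e+00,
        1.19694916e-05,  1.57079433e+00]), 'dq': array([ 2.57471580e-04, -4.26840344e-05, -8.41703458e-04, -1.30427990e-03,
       -4.36773119e-04,  1.43211355e-04]), 'joint_torque': array([ 1.85254848e-04, -3.73491704e+01,  2.53292960e+01,  1.09636071e-02,
       -5.46297088e-06,  2.97705668e-06]), 'tcp_pos': array([ 205.38031721, -455.21580739,  255.40088134]), 'tool_rot': array([ 9.77630113e-01,  2.10328845e-01, -2.18625658e-04, -1.04465885e-03]), 'wrist_force': array([-0.184016  ,  1.04609837,  0.59734151]), 'ft_torque': array([0.02286616, 0.051304  , 0.06022543]), 'grasp_force': 0.0, 'grip_width': 85.29747905702428}
```

View pics/top0.png

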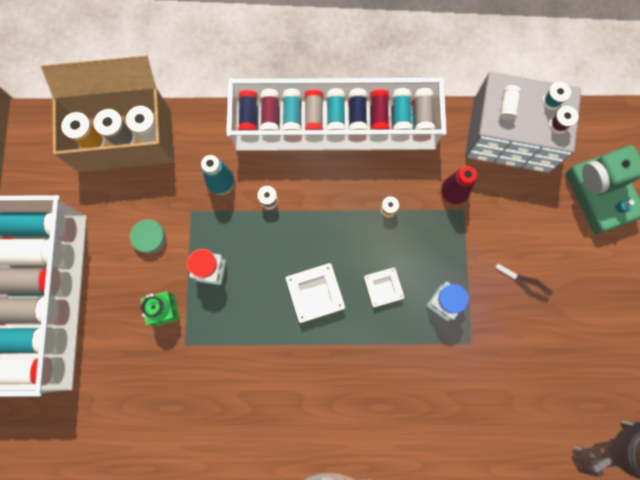

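View pics/side0.png

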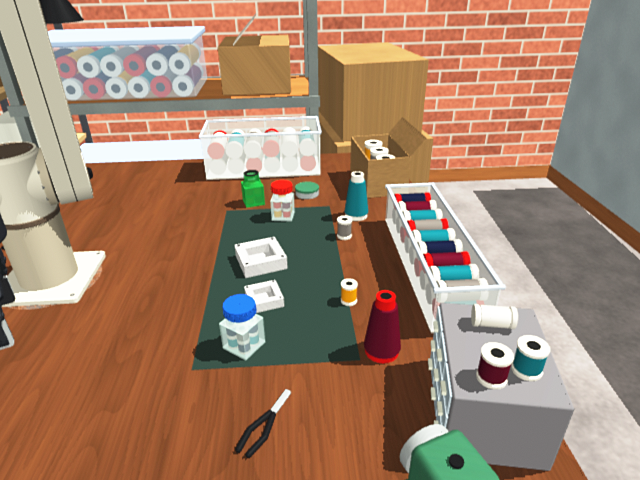

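The top view shows the red cap at about (203,263), the larger brace at (315,293), the smaller brace at (384,287), the green look-alike at (158,309) and the blue cap at (453,298). The side view agrees: the red jar is at (282,200) and the brace at (261,257).

Run:
```python
from h import *
d,s=load('top0'); im=d['image']; hsv=cv2.cvtColor(im,cv2.COLOR_RGB2HSV)
m=(((hsv[...,0]<6)|(hsv[...,0]>174))&(hsv[...,1]>170)&(hsv[...,2]>150)).astype('u1')
m[:, :180]=0;m[:,230:]=0;m[:240]=0;m[290:]=0
c=max(cv2.findContours(m,0,2)[0],key=cv2.contourArea); e=cv2.fitEllipse(c);print('cap',e,cast(d,*e[0],97))
w=((hsv[...,1]<50)&(hsv[...,2]>140)).astype('u1');w[:255]=0;w[335:]=0;w[:,:275]=0;w[:,355:]=0
c=max(cv2.findContours(w,0,2)[0],key=cv2.contourArea); r=cv2.minAreaRect(c);print('brace',r,cast(d,*r[0],32))
b=[cast(d,*p,32)[:2] for p in cv2.boxPoints(r)];print(np.round(b))
for i in range(4):
  v=b[(i+1)%4]-b[i];print(np.linalg.norm(v),np.degrees(np.arctan2(v[1],v[0])))
cv2.imwrite('pics/c.png',np.hstack([cv2.resize(im[235:300,170:240,::-1],(400,400)),cv2.resize(im[255:330,275:355,::-1],(400,400))]))
from scipy.spatial.transform import Rotation as Q
print(Q.from_quat(s['tool_rot']).as_matrix().round(3)); d,s=snap('wrist','w0');print(d['K'],np.round(d['hand_eye'],3))
```

```text
cap ((201.12826538085938, 262.7098083496094), (26.086944580078125, 27.566415786743164), 97.84521484375) [533.79352135 258.21629142  97.        ]
brace ((314.7851867675781, 292.1820068359375), (49.50882339477539, 49.725399017333984), 72.34988403320312) [479.27260941  26.5024533   32.        ]
[[514.  94.]
 [547.  -9.]
 [445. -40.]
 [413.  61.]]
107.38179191331419 -72.4784071320855
106.72324419305082 -163.0267572978118
105.57334435999135 107.21314679400489
106.15294506561746 17.947239693250456
[[ 0.912  0.411 -0.001]
 [ 0.411 -0.912  0.002]
 [ 0.    -0.002 -1.   ]]
[[371.64829954   0.         323.79704081]
 [  0.         371.64829954 236.87925924]
 [  0.           0.           1.        ]] [[-1.00000e-03 -9.64000e-01 -2.64000e-01  6.60940e+01]
 [ 1.00000e+00 -1.00000e-03 -1.00000e-03 -2.68000e-01]
 [ 0.00000e+00 -2.64000e-01  9.64000e-01 -1.17838e+02]
 [ 0.00000e+00  0.00000e+00  0.00000e+00  1.00000e+00]]
```

View pics/c.png

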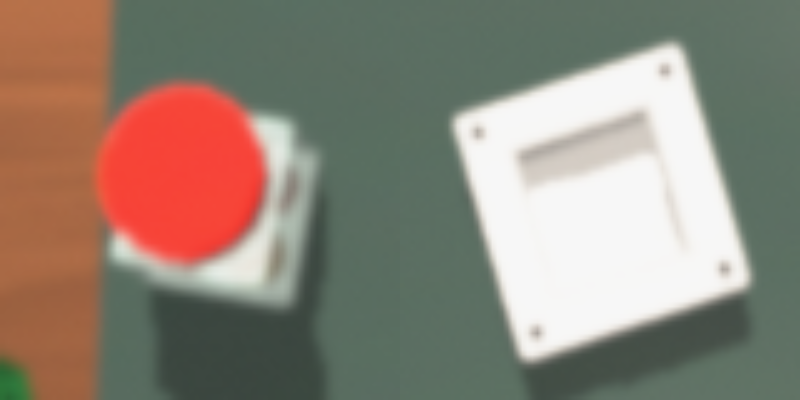

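The crop shows the jar turned about -10 degrees and the brace about +17.5 degrees. The cap is near (534,258) and the brace near (479,26). I'll turn the tool and fly over the jar.

Emit:
servo_tool --steps '[[[1, 0, 0, 0, -1], [1, 0, 0, 0, -1], [1, 0, 0, 0, -1], [1, 0, 0, 0, -1], [1, 0, 0, 0, -1], [1, 0, 0, 0, 0]]]'

```text
t: 0.65
tcp_pos: [205.5, -455.6, 255.9]
tool_rot: [0.909, 0.418, 0.0, -0.0]
wrist_force: [0.4, -0.4, 0.3]
grip_width: 85.2
grasp_force: 0.0
```

Emit:
servo_tool --steps '[[[1, 0.94, -0.27, 0, 0], [1, 0.94, -0.27, 0, 0], [1, 0.94, -0.27, 0, 0], [1, 0.94, -0.27, 0, 0], [1, 0.94, -0.27, 0, 0], [1, 0.94, -0.27, 0, 0], [1, 0.94, -0.27, 0, 0], [1, 0.94, -0.27, 0, 0], [1, 0.94, -0.27, 0, 0], [1, 0.94, -0.27, 0, 0], [1, 0.94, -0.27, 0, 0], [1, 0.94, -0.27, 0, 0], [1, 0.94, -0.27, 0, 0], [1, 0.94, -0.27, 0, 0], [1, 0.94, -0.27, 0, 0], [1, 0.94, -0.27, 0, 0], [1, 0.94, -0.27, 0, 0], [1, 0.94, -0.27, 0, 0], [1, 0.94, -0.27, 0, 0], [1, 0, 0, 0, 0]]]'

```text
t: 2.32
tcp_pos: [518.0, 225.5, 254.4]
tool_rot: [0.908, 0.419, 0.001, -0.001]
wrist_force: [0.8, -0.8, 0.4]
grip_width: 85.8
grasp_force: 0.0
```

```bash
cat >> h.py <<'E'
from scipy.spatial.transform import Rotation as Q
def pose(s):
    M=Q.from_quat(s['tool_rot']).as_matrix(); return M,np.array(s['tcp_pos'])
def wcast(d,s,u,v,z):
    K=d['K']; a=np.array([(u-K[0,2])/K[0,0],(v-K[1,2])/K[1,1]]); r=np.hypot(*a)+1e-12
    ray=np.r_[a/r*np.sin(r),np.cos(r)]; H=np.array(d['hand_eye']); M,p=pose(s)
    o=M@H[:3,3]+p; w=M@H[:3,:3]@ray; return o+w*(z-o[2])/w[2]
def und(d,f=500):
    K=np.array(d['K']);N=np.array([[f,0,320],[0,f,240],[0,0,1.]])
    return cv2.fisheye.undistortImage(d['image'],K,np.zeros(4),Knew=N),N
def tool(s,dx,dy):
    M,_=pose(s); return M[:,0]@[dx,dy,0],M[:,1]@[dx,dy,0]
def yaw(s):
    M,_=pose(s); return np.degrees(np.arctan2(M[1,0],M[0,0]))
E
python3 - <<'E'
from h import *
import time
d,s=snap('wrist','w1'); print(s['t'],s['tcp_pos'],yaw(s),s['joints'])
E
```

```text
2.3167 [518.0368149  225.49764463 254.3791097 ] 49.48487983691651 [4.09516613e-01 3.70854004e-01 1.80535449e-01 1.37952058e+00
 2.10910950e-03 2.68743488e+00]
```

View pics/w1.png

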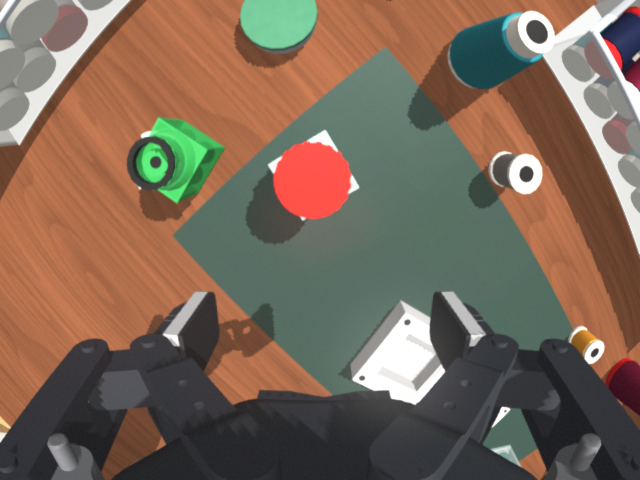

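The wrist view shows the red cap centred at about (313,179), with jar corners visible near (325,132), (358,187) and (270,170). The brace is partly hidden near (395,350). Next I'll measure the cap and the jar's edges.

```bash
cat >> h.py <<'E'
def red(im):
    h=cv2.cvtColor(im,cv2.COLOR_RGB2HSV); return (((h[...,0]<8)|(h[...,0]>172))&(h[...,1]>150)&(h[...,2]>120)).astype('u1')
E
python3 - <<'E'
from h import *
d,s=load('w1'); m=red(d['image']); m[:100]=0;m[260:]=0;m[:,:230]=0;m[:,400:]=0
c=max(cv2.findContours(m,0,1)[0],key=cv2.contourArea)[:,0]
P=np.array([wcast(d,s,*p,97)[:2] for p in c],dtype=np.float32); q=cv2.minEnclosingCircle(P)
A=np.c_[2*P,np.ones(len(P))];x=np.linalg.lstsq(A,(P**2).sum(1),rcond=None)[0];print('cap',q,x[:2],np.sqrt(x[2]+x[0]**2+x[1]**2))
C=[wcast(d,s,*p,60)[:2] for p in ((325,132),(358,187),(270,170))];print(np.round(C,1))
for i,j in((0,1),(0,2)):
  v=C[j]-C[i];print(np.linalg.norm(v),np.degrees(np.arctan2(v[1],v[0])))
im=d['image'];cv2.imwrite('pics/c2.png',np.hstack([cv2.resize(im[110:240,250:380,::-1],(400,400),interpolation=2),cv2.resize(im[290:420,330:460,::-1],(400,400),interpolation=2)]))
print(tool(s,*(x[:2]-s['tcp_pos'][:2])))
E
```

```text
cap ((533.2802124023438, 258.4618225097656), 29.395475387573242) [532.8260953  258.28648199] 28.40691090886754
[[564.4 279.6]
 [555.5 226.2]
 [508.6 285.8]]
54.129242592943214 -99.46874466089501
56.18564465507798 173.63829867218308
(np.float64(34.5349887421551), np.float64(-10.05780150164343))
```

View pics/c2.png

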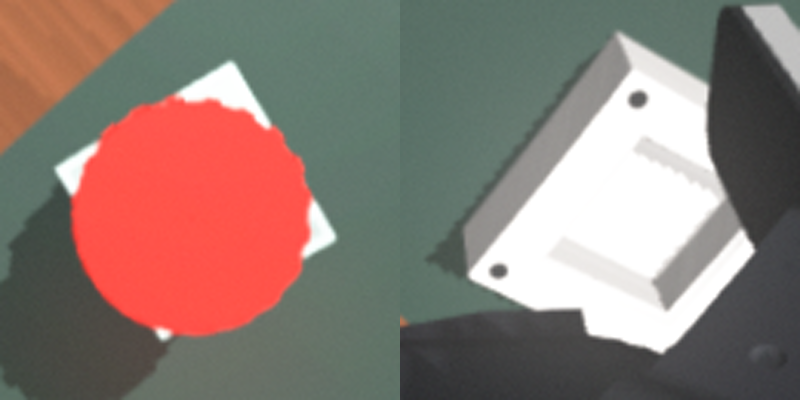

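Both views agree on the cap at (533,258), with a 29 mm radius. The close crop sharpens the jar's corners. I'll move over it and go down.

Emit:
servo_tool --steps '[[[1, 0.43, -0.125, 0.3, 0], [1, 0.43, -0.125, 0.5, 0], [1, 0, 0, 0.8, 0], [1, 0, 0, 0.8, 0], [1, 0, 0, 0.6, 0], [1, 0, 0, 0.4, 0], [1, 0, 0, 0, 0], [1, 0, 0, 0, 0]]]'

```text
t: 3.03
tcp_pos: [530.1, 250.8, 119.8]
tool_rot: [0.909, 0.416, -0.001, 0.0]
wrist_force: [0.2, 0.4, 1.0]
grip_width: 85.6
grasp_force: 0.0
```

Run:
```python
from h import *
d,s=load('w1')
C=[wcast(d,s,*p,60)[:2] for p in ((325.4,130.1),(359.5,187.3),(303,220.5),(267.9,164.6))];print(np.round(C,1),np.mean(C,0))
for i in range(4):
  v=C[(i+1)%4]-C[i];print(np.linalg.norm(v),np.degrees(np.arctan2(v[1],v[0])))
d,s=snap('wrist','w2');print(s['tcp_pos'],tool(s,*(np.array([533,258.3])-s['tcp_pos'][:2])))
```

```text
[[565.7 280.6]
 [556.4 225.2]
 [500.9 234.6]
 [510.3 290.5]] [533.3336979  257.71047297]
56.19952533353546 -99.61027531103484
56.21692685692303 170.38529696287455
56.65997310449526 80.4505285105843
56.27897482707813 -10.083437834613818
[530.0731328  250.79818821 119.75204113] (np.float64(7.589440633048657), np.float64(-2.6914320988544684))
```

View pics/w2.png

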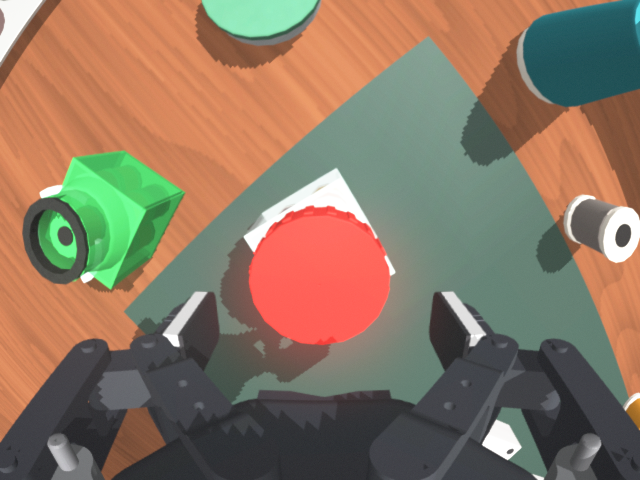

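The picture shows the cap at (320,275) between open fingers and the jar square to -10 degrees. The four corner sides come out at 56 mm, as given. I'll correct, go down and grip.

Emit:
servo_tool --steps '[[[1, 0.19, -0.065, 0.2, 0], [1, 0, 0, 0.3, 0], [1, 0, 0, 0.2, 0], [1, 0, 0, 0, 0], [1, 0, 0, 0, 0]]]'

```text
t: 3.5
tcp_pos: [533.9, 259.7, 92.3]
tool_rot: [0.909, 0.417, -0.0, 0.0]
wrist_force: [0.3, -0.5, 0.6]
grip_width: 85.7
grasp_force: 0.0
```

Emit:
servo_tool --steps '[[[-1, 0, 0, 0, 0], [-1, 0, 0, 0, 0], [-1, 0, 0, 0, 0], [-1, 0, 0, 0, 0], [-1, 0, 0, 0, 0], [-1, 0, 0, 0, 0], [-1, 0, 0, 0, 0], [-1, 0, 0, 0, 0]]]'

```text
t: 4.17
tcp_pos: [534.8, 259.6, 93.5]
tool_rot: [0.909, 0.417, 0.001, 0.0]
wrist_force: [0.2, -1.1, 6.2]
grip_width: 56.6
grasp_force: 63.3
```

Emit:
servo_tool --steps '[[[-1, 0, 0, -0.2, 0], [-1, 0, 0, -0.4, 0], [-1, 0, 0, -0.5, -0.5], [-1, 0, 0, -0.5, -0.9], [-1, 0, 0, -0.5, -0.9], [-1, 0, 0, -0.5, -0.9], [-1, 0, 0, -0.5, -0.9], [-1, 0, 0, -0.2, -0.9], [-1, 0, 0, 0, -0.46], [-1, 0, 0, 0, 0]]]'

```text
t: 5.0
tcp_pos: [533.5, 259.7, 224.3]
tool_rot: [0.785, 0.62, -0.0, -0.0]
wrist_force: [-0.2, -0.8, -4.1]
grip_width: 56.4
grasp_force: 64.8
```

Emit:
servo_tool --steps '[[[-1, -0.3, 0, 0, 0], [-1, -0.5, 0, 0, 0], [-1, -0.65, 0, 0, 0], [-1, -0.75, 0, 0, 0], [-1, -0.75, 0, 0, 0], [-1, -0.75, 0, 0, 0], [-1, -0.75, 0, 0, 0], [-1, -0.75, 0, 0, 0], [-1, -0.75, 0, 0, 0], [-1, -0.75, 0, 0, 0], [-1, -0.7, 0, 0, 0], [-1, -0.65, 0, 0, 0], [-1, -0.5, 0, 0, 0], [-1, -0.3, 0, 0, 0], [-1, 0, 0, 0, 0], [-1, 0, 0, 0, 0], [-1, 0, 0, 0, 0], [-1, 0, 0, 0, 0]]]'

```text
t: 6.5
tcp_pos: [451.6, -84.0, 224.0]
tool_rot: [0.785, 0.62, -0.0, -0.0]
wrist_force: [0.0, -0.1, -4.1]
grip_width: 56.9
grasp_force: 64.8
```

Run:
```python
from h import *
d,s=snap('wrist','w3'); print(s['t'],s['tcp_pos'],yaw(s),pose(s)[0][:,2],s['joints'])
```

```text
6.5 [451.56382415 -84.04468504 223.96631845] 76.62242678223095 [-8.20385480e-04  4.87351463e-04 -9.99999545e-01] [-1.84213068e-01  1.78854395e-01 -1.59208948e-01  1.23362876e+00
  3.28833377e-04  1.62006568e+00]
```

View pics/w3.png

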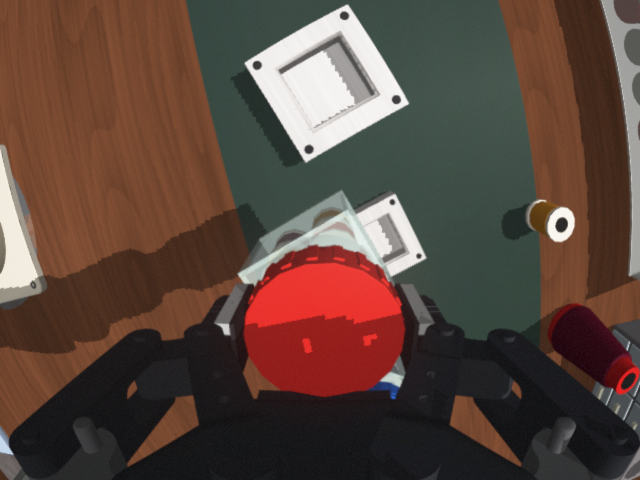

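The view shows the larger brace whole, with screws at about (257,65), (347,15), (396,99) and (309,149). The held jar's bottom corner is at (342,192) and its left corner near (240,275). Next I'll locate the screws and the jar's bottom edge.

Run:
```python
from h import *
d,s=load('w3'); g=cv2.cvtColor(d['image'],cv2.COLOR_RGB2GRAY)
S=[]
for u,v in((257,65),(347,15),(396,99),(309,149)):
  w=g[v-7:v+8,u-7:u+8].astype(float); k=np.clip(150-w,0,None); k[(np.hypot(*np.mgrid[-7:8,-7:8])>6.5)]=0
  y,x=np.mgrid[-7:8,-7:8]; S.append((u+(k*x).sum()/k.sum(),v+(k*y).sum()/k.sum()))
print(np.round(S,1))
def rep(P):
  print(np.round(P,1),'mean',np.mean(P,0))
  for i in range(4):
    v=P[(i+1)%4]-P[i];print(round(np.linalg.norm(v),1),np.degrees(np.arctan2(v[1],v[0])))
P=[wcast(d,s,*p,32)[:2] for p in S];rep(P)
Z=s['tcp_pos'][2]-93.5
A,B=[wcast(d,s,*p,Z)[:2] for p in((342,192),(240,275))];v=A-B;print('jar bottom',A,B,np.linalg.norm(v),np.degrees(np.arctan2(v[1],v[0])))
im=d['image'];cv2.imwrite('pics/c3.png',np.hstack([cv2.resize(im[180:320,225:425,::-1],(500,350),interpolation=2)]))
```

```text
[[256.6  64.8]
 [344.1  15.3]
 [395.9  99.2]
 [308.5 149. ]]
[[ 4.266e+02  5.530e+01]
 [ 5.072e+02  8.010e+01]
 [ 5.320e+02 -3.000e-01]
 [ 4.516e+02 -2.530e+01]] mean [479.33672776  27.45086535]
84.3 17.146788363028314
84.2 -72.84361593244262
84.2 -162.77418644617114
84.3 107.23229216911915
jar bottom [469.07109496 -51.78159666] [396.47510104 -87.06410419] 80.71575849657069 25.92029744034468
```

View pics/c3.png

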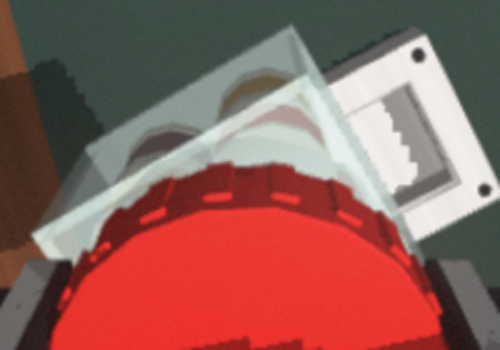

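The crop shows the jar's bottom corners at (341.4,190.4) and (260.2,238.8), and its body-top corners at (348.2,210) and (239,274).

Run:
```python
from h import *
d,s=load('w3'); Z=s['tcp_pos'][2]-93.5
for h,a,b in((0,(341.4,190.4),(260.2,238.8)),(60,(348.2,210),(239,274))):
  A,B=[wcast(d,s,*p,Z+h)[:2] for p in(a,b)];v=A-B;L=np.linalg.norm(v);n=np.array([v[1],-v[0]])/L
  c=(A+B)/2+28*n; print(h,A,B,L,np.degrees(np.arctan2(v[1],v[0])),'centre',c,'off tcp tool',tool(s,*(c-s['tcp_pos'][:2])))
print(tool(s,*(np.array([479.3,27.45])-s['tcp_pos'][:2])))
```

```text
0 [468.94400138 -50.79666566] [415.5313274  -67.65421425] 56.00973741733823 17.516192453551998 centre [450.66497332 -85.92713398] off tcp tool (np.float64(-2.0393359844011107), np.float64(-0.4389254265384393))
60 [469.12582974 -50.47863783] [416.01132069 -67.2328398 ] 55.69429374450347 17.50712464581556 centre [450.99165815 -85.55876624] off tcp tool (np.float64(-1.6053792336471573), np.float64(-0.20633286508138166))
(np.float64(114.88668015176135), np.float64(1.18742174602832))
```

The brace is at (479.3,27.45), yaw 17.2; its screw square measures 84.2 mm a side. The held jar is at yaw 17.5, upright, and about 1.8 mm behind the TCP. I'll move over the pocket.

Emit:
servo_tool --steps '[[[-1, 0.3, 0.04, 0, 0.06], [-1, 0.6, 0, 0, 0], [-1, 0.6, 0, 0, 0], [-1, 0.6, 0, 0, 0], [-1, 0.5, 0, 0, 0], [-1, 0.32, 0, 0, 0], [-1, 0, 0, 0.5, 0], [-1, 0, 0, 0.7, 0], [-1, 0, 0, 0.7, 0], [-1, 0, 0, 0.3, 0], [-1, 0, 0, 0, 0], [-1, 0, 0, 0, 0], [-1, 0, 0, 0, 0]]]'

```text
t: 7.63
tcp_pos: [482.0, 28.9, 137.4]
tool_rot: [0.786, 0.618, 0.001, 0.001]
wrist_force: [0.7, -0.6, -2.6]
grip_width: 56.5
grasp_force: 65.5
```

Run:
```python
from h import *
d,s=snap('wrist','w4'); print(s['t'],s['tcp_pos'],yaw(s),tool(s,*(np.array([479.3,27.45])-s['tcp_pos'][:2])))
cv2.imwrite('pics/w4c.png',d['image'][60:380,160:500,::-1])
```

```text
7.6333 [482.02202788  28.87057356 137.39738913] 76.32642047607548 (np.float64(-2.02377208259554), np.float64(-2.3090644309950803))
```

View pics/w4c.png

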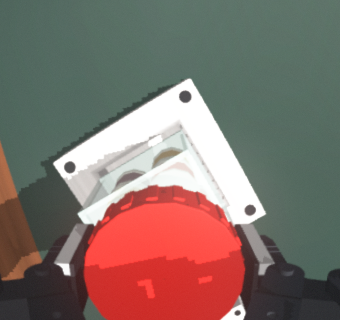

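The picture shows the jar's foot over the pocket opening, square with it. I'll trim by -1.5 mm in y and go down gently.

Emit:
servo_tool --steps '[[[-1, 0, -0.04, 0.1, 0], [-1, 0, 0, 0.15, 0], [-1, 0, 0, 0.1, 0], [-1, 0, 0, 0.1, 0], [-1, 0, 0, 0.1, 0], [-1, 0, 0, 0, 0], [-1, 0, 0, 0, 0]]]'

```text
t: 8.27
tcp_pos: [479.2, 28.7, 113.9]
tool_rot: [0.787, 0.618, -0.0, -0.0]
wrist_force: [0.5, -0.4, -3.9]
grip_width: 56.6
grasp_force: 65.5
```

Run:
```python
from h import *
s=sensors.observe(); print(s['tcp_pos'],yaw(s),tool(s,*(np.array([479.3,27.45])-s['tcp_pos'][:2])),s['wrist_force'])
```

```text
[479.16029296  28.7098439  113.88962791] 76.27867966913158 (np.float64(-1.1907506012402138), np.float64(0.43455460031142873)) [ 0.54416825 -0.36167379 -3.85043047]
```

Emit:
servo_tool --steps '[[[-1, 0, 0, 0.1, 0], [-1, 0, 0, 0.1, 0], [-1, 0, 0, 0.08, 0], [-1, 0, 0, 0.05, 0], [-1, 0, 0, 0, 0], [-1, 0, 0, 0, 0]]]'

```text
t: 8.77
tcp_pos: [479.3, 28.8, 100.9]
tool_rot: [0.786, 0.618, -0.0, -0.0]
wrist_force: [0.3, -1.2, -3.4]
grip_width: 56.8
grasp_force: 65.5
```

Emit:
servo_tool --steps '[[[-1, 0, 0, 0.03, 0], [-1, 0, 0, 0.02, 0], [-1, 0, 0, 0, 0], [-1, 0, 0, 0, 0], [-1, 0, 0, 0, 0]]]'

```text
t: 9.18
tcp_pos: [479.9, 28.7, 99.5]
tool_rot: [0.787, 0.618, 0.0, 0.0]
wrist_force: [1.0, -0.0, -0.4]
grip_width: 56.6
grasp_force: 65.8
```

Emit:
servo_tool --steps '[[[-1, 0, 0, 0.03, 0], [-1, 0, 0, 0, 0], [-1, 0, 0, 0, 0], [-1, 0, 0, 0, 0], [-1, 0, 0, 0, 0]]]'

```text
t: 9.6
tcp_pos: [480.0, 28.8, 99.3]
tool_rot: [0.787, 0.618, 0.001, 0.001]
wrist_force: [-2.5, -0.4, 7.6]
grip_width: 56.8
grasp_force: 66.6
```

The jar is home, with 7.6 N pressing down. I'll unscrew anticlockwise, which is negative spin, and keep the cap centre still.

Emit:
servo_tool --steps '[[[-1, 0, -0.002, 0, -0.5], [-1, 0, -0.002, 0, -0.5], [-1, 0, -0.002, 0, -0.5], [-1, 0, -0.002, 0, -0.5], [-1, 0, -0.002, 0, -0.5], [-1, 0, -0.002, 0, -0.5], [-1, 0, -0.002, 0, -0.5], [-1, 0, -0.002, 0, -0.5], [-1, 0, -0.002, 0, -0.5], [-1, 0, -0.002, 0, -0.5], [-1, 0, -0.002, 0, -0.5], [-1, 0, -0.002, 0, -0.5], [-1, 0, -0.002, 0, -0.5], [-1, 0, -0.002, 0, -0.5], [-1, 0, 0, 0, 0], [-1, 0, 0, 0, 0]]]'

```text
t: 10.93
tcp_pos: [480.0, 29.0, 99.9]
tool_rot: [0.564, 0.826, 0.001, 0.002]
wrist_force: [-1.1, 0.2, 8.4]
grip_width: 56.8
grasp_force: 66.7
```

Run:
```python
from h import *
d,s=snap('wrist','w5'); print(s['t'],s['tcp_pos'],yaw(s),s['wrist_force'],s['ft_torque'],s['joints'])
cv2.imwrite('pics/w5c.png',cv2.resize(d['image'][100:400,160:500,::-1],(680,600)))
```

```text
10.9333 [480.04178616  28.95349304  99.85663022] 111.29883585564835 [-1.05150646  0.18015381  8.38326453] [-0.01979239  0.33103593  0.04616493] [ 6.01086379e-02  3.31535389e-01 -3.08647314e-01  9.26216067e-01
  2.29508539e-04  1.25916825e+00]
```

View pics/w5c.png

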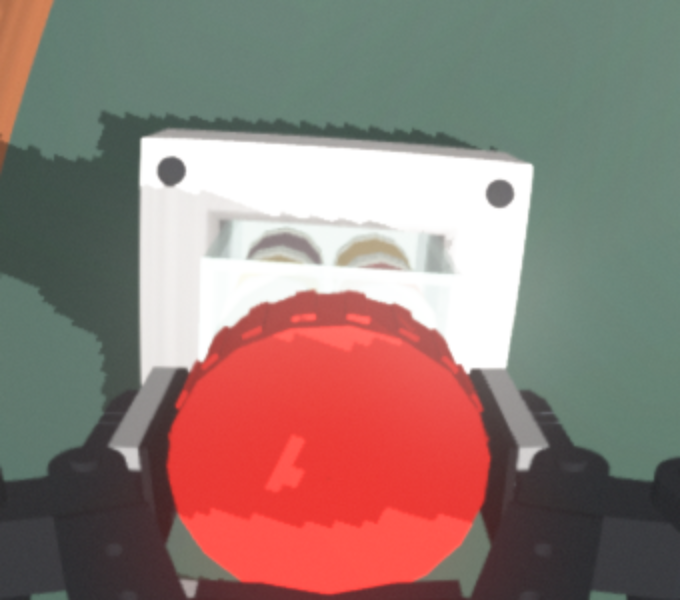

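After 35 degrees the jar is still square in the pocket, with the cap held in the pads. I'll turn the remaining 39 degrees, to about 74.

Emit:
servo_tool --steps '[[[-1, 0, -0.002, 0, -0.5], [-1, 0, -0.002, 0, -0.5], [-1, 0, -0.002, 0, -0.5], [-1, 0, -0.002, 0, -0.5], [-1, 0, -0.002, 0, -0.5], [-1, 0, -0.002, 0, -0.5], [-1, 0, -0.002, 0, -0.5], [-1, 0, -0.002, 0, -0.5], [-1, 0, -0.002, 0, -0.5], [-1, 0, -0.002, 0, -0.5], [-1, 0, -0.002, 0, -0.5], [-1, 0, -0.002, 0, -0.5], [-1, 0, -0.002, 0, -0.5], [-1, 0, -0.002, 0, -0.5], [-1, 0, -0.002, 0, -0.5], [-1, 0, 0, 0, -0.2], [-1, 0, 0, 0, 0], [-1, 0, 0, 0, 0]]]'

```text
t: 12.48
tcp_pos: [479.6, 28.2, 100.0]
tool_rot: [0.261, 0.965, 0.001, 0.003]
wrist_force: [0.1, 0.4, 8.5]
grip_width: 57.1
grasp_force: 66.6
```

Emit:
servo_tool --steps '[[[-1, 0, 0, -0.05, 0], [-1, 0, 0, -0.05, 0], [-1, 0, 0, -0.05, 0], [-1, 0, 0, 0, 0], [-1, 0, 0, 0, 0], [-1, 0, 0, 0, 0]]]'

```text
t: 12.98
tcp_pos: [477.8, 28.0, 103.9]
tool_rot: [0.261, 0.965, 0.0, 0.0]
wrist_force: [1.4, 0.2, -0.8]
grip_width: 56.8
grasp_force: 65.9
```

Run:
```python
from h import *
s=sensors.observe(); print(s['t'],s['tcp_pos'],yaw(s),s['wrist_force'],s['ft_torque'])
```

```text
12.9833 [477.76258749  28.00693908 103.89473069] 149.78095251486332 [ 1.43497057  0.24358629 -0.77939002] [ 0.04020264 -0.295132    0.08300937]
```

The wrist carries only about 0.8 N, against 4 N with the jar, so the cap is free. I'll lift it straight up.

Emit:
servo_tool --steps '[[[-1, 0, 0, -0.08, 0], [-1, 0, 0, -0.1, 0], [-1, 0, 0, -0.1, 0], [-1, 0, 0, -0.1, 0], [-1, 0, 0, -0.1, 0], [-1, 0, 0, -0.1, 0], [-1, 0, 0, -0.1, 0], [-1, 0, 0, -0.06, 0], [-1, 0, 0, 0, 0], [-1, 0, 0, 0, 0], [-1, 0, 0, 0, 0], [-1, 0, 0, 0, 0]]]'

```text
t: 13.98
tcp_pos: [477.2, 27.9, 133.3]
tool_rot: [0.261, 0.965, -0.0, -0.0]
wrist_force: [-0.1, -1.1, -1.6]
grip_width: 56.5
grasp_force: 65.8
```

Run:
```python
from h import *
d,s=snap('side','s1'); print(s['t'],s['tcp_pos'],s['wrist_force'],s['grasp_force'])
cv2.imwrite('pics/s1c.png',cv2.resize(d['image'][150:310,180:340,::-1],(600,600),interpolation=2))
```

```text
13.9833 [477.22042817  27.9494474  133.25935241] [-0.06535451 -1.08593944 -1.58395202] 65.79453287646174
```

View pics/s1c.png

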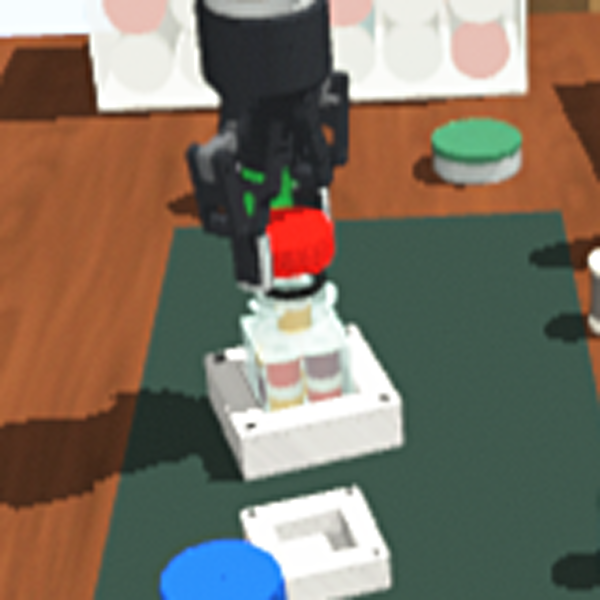

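The side view shows the jar seated in the brace with an open mouth and the red cap held level above it. By the pose readings the gap is about 20 mm, so I'm handing in.

```bash
python3 -c "
from rig import env
print(env.sign_off())"
```

```text
the job is handed in; nothing more can be done
None
```

The red-capped jar stands home in the larger brace, its cap unscrewed and held level about 2 cm above the mouth; the job was handed in at about 14 s, with no verdict returned.

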